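# Hold the spring clamp open around the glued board

## Robot

A 6-joint arm with a two-finger parallel gripper is mounted at the origin on the work surface. World frame = base frame: x ahead of the robot, y to its left, z up, the work surface at z = 0. Lengths are in m, angles in rad, forces in N, time in s.
With the tool pointing down it reaches from about 0.275 to 0.825 m from the base axis. Payload 4.9 kg.
Tool frame: the origin (TCP) lies midway between the tips of the shut fingers; the grasp point (between the pads) lies 19 mm behind it (grip_point_offset is the distance from the TCP to the grasp point, in m); z points along the fingers, y is the line along which they close (so a half turn about z gives the same grasp; the last joint's range is limited). The gripper opens to 85 mm and grips with 20 to 120 N. Pads are 22 mm wide; open, the fingers measure 114 mm over their backs; the gripper's body (76 mm by 85 mm) begins 54 mm behind the grasp point. The pads swing forward as they close: fully open they stand 13 mm farther back than shut.
Start: joints at [-1.377, 0.326, -0.193, 1.052, 0, 1.437], TCP at [0.177, -0.521, 0.231] pointing down, gripper open.
Joint ranges: [-2.65, 2.65], [-0.97, 1.79], [-1.3, 1.35], [-1.93, 2.1], [-1.47, 1.37], [-3.14, 3.14]. Speed limits (rad/s): [2.57, 2.57, 3.14, 3.14, 3.14, 3.14].

## Interface

Orientations are given as a rotation vector (axis times angle).
In Python, from cell import * gives the robot as it stands. Calls block until the motion is done:
- movep(position, orientation): joint-space move of the TCP to a pose.
- move_l(position, velocity=0.15, rot=None, until_force=None): straight line of the TCP; rot=None keeps the orientation; velocity is the mean speed in m/s. With until_force (N) it stops when the force on the tool has changed by that much, and returns True; else False.
- set_joints(angles): joint-space move.
- let_go() and grab(newtons=None): open the fingers fully, or close them until they stop; newtons is the grip in N (None keeps the last).
- sleep(seconds).
- ik(position, orientation): joint angles nearest the present ones, or None.
- get_state(): the state.
- grab_frame(name): name is "scene" or "top"; returns a dict with "img" (400x640x3 uint8, red, green, blue), "fx", "fy", "cx", "cy" (pixels), "cam_to_world" (4x4, takes a point from camera to world coordinates). Camera axes: x right, y down, z forward; pixel columns grow to the right and rows downward; lengths in m; the calibration is good to about 2 mm. A picture is of the moment at which its call begins. There is no depth.
A pose or a line that the arm cannot do raises MotionError and nothing moves.
- sign_off(): hands the job in; it is judged then, once.
Trained networks look in the newest picture that a camera, given by its name, has taken for a name from the list of things; names that differ only in an ending like _2 or _b are one class to them, and where a whole thing is asked for, a point or a joint stands for the part that bears it (a point fixed in the world has none). Each returns a list of dicts, best first, with "score" (0 to 1); they miss things now and then, are a little off and sometimes report something else, mostly with a low value. They report only what shows in the picture. A call takes as long as a camera call. They do not tell look-alikes from the thing itself.
- spot_in(camera, name): "centre" ([column, row] in pixels, amid what is visible of it).
- silhouettes(camera, name): "mask" (400x640 bool, what is visible of it) and "centre" ([column, row] in pixels, amid what is visible of it).
- tip_of(camera, name): "centre" ([column, row] in pixels: a listed point, or the origin of a listed thing).
The state is a dict: "clock": time; "q": joint angles; "joint_velocities": joint speeds; "tau": joint torques, N m; "position": TCP position; "eef_rot": TCP orientation; "contact_force": force on the tool from outside, world axes, zero at the start; "wrist_torque": the same for the moment, N m; "finger_gap": opening from 0.0 (shut) to 1.0 (fully open); "grasp_force": force on a finger pad.
Only numpy, scipy, OpenCV 4.12 (cv2) and the standard library are available. Lean on these libraries where they do the work, as an engineer would, in place of code of your own. Each camera call takes 0.05 s, during which the arm holds its last target. There are 200 camera calls.

## Task

Take the orange spring clamp off its rack and hold it upright and wide open over the top edge of the glued board at the red tape, jaws straddling the edge squarely and reaching well down either side of the tape (about halfway into the mouth, so about 20 mm), with no part of it touching the board. Finish while still squeezing and holding it there, so that I can slip the protective pads in; don't bump the board, drop the clamp or disturb the other things on the bench.

Things in the scene. Friction and masses are not known exactly. Their poses are not given: they have to be found in the camera images.
- clip: Orange-handled spring clamp, about 90 g. Origin: centre of its coil (pivot); x along the pivot pin, y from handle to handle, z up between the handles. It starts upright, biting the rack's rail: origin 16 mm above the rail's top, where its underside block rests. Squeezing the handles together along y spreads the jaws below; let go, they snap shut. It may slip a few mm in the fingers.
- clip_handles (a point): on the orange clamp, midway between its handles, 45 mm above its origin (along z). Two flat handles, 26 mm wide (x): at rest flaring upwards, 34 mm over the outsides at the foot (20 mm above the origin), 60 mm at the top (53 mm above); fully squeezed parallel, 26 mm over the outsides, 17 to 59 mm above the origin
- clip_l (a joint): angle of the +y lever: 0 biting the 6 mm rail, 0.30 rad fully squeezed (hard stop). The spring takes about 5 N at the handle tops to start and 11 N at mid-handle when fully squeezed. Jaw-tip gap in mm is about 6 + 95 x angle
- clip_r (a joint): angle of the -y lever, same as clip_l (the levers are coupled and move equally)
- clip_jaws (a point): on the orange clamp, midway between its jaw tips, 45 mm below its origin (along z). Jaws 24 mm wide (x), 6 mm thick, reaching 48 mm below the origin; fully open their tips are 34 mm apart inside, 46 mm over the outsides. The mouth is 30 mm deep, up to the underside block 16 mm below the origin
- rack: clamp rack, fixed to the table: dark wooden base 170 x 70 x 30 mm and on it an upright aluminium rail, 170 mm long (x), 6 mm thick (y), top edge 110 mm above the table. Origin: centre of its underside. A similar blue clamp is parked on it, fixed, 55 mm from its middle towards +x; the orange clamp bites the rail on the -x half
- panel: mould-box side in its assembly stand, fixed to the table: grey base 150 x 80 x 35 mm with an upright laminated wooden board, 200 mm long (x), 6 mm thick (y), top edge 130 mm above the table, freshly glued. Origin: centre of the underside of the base
- mark: red tape folded over the board's top edge, 30 mm long along the edge, hanging 22 mm down both faces. Origin: middle of the top edge (130 mm above the table); x along the edge, y across the board, z up
- pad_a: loose black rubber pad 30 x 22 x 6 mm, origin under its centre; leave alone
- pad_b: second rubber pad, same size; leave alone
- jar: amber jar, 70 mm across, 90 mm high, origin under its centre; leave alone
- bottle: white bottle, 60 mm across, 160 mm high, origin under its centre; leave alone
- cup: clear plastic cup, 80 mm across, 85 mm high, origin under its centre; leave alone
- brush: wooden-handled brush lying on the table; leave alone
- spatula: spatula lying on the table; leave alone
Things that resemble listed ones, but are neither listed nor needed, are in the scene too. What is shaped like the panel but yellow is not meant.

How it is judged:
By the outcome, as a careful person would: the job done as asked, in the order asked, and still so for the second after the job is handed in, while the arm keeps its last pose, push and grip.
It also fails if it takes over 35 s, if anything falls off the work surface, if the arm or the gripper's body presses on something with over 40 N, if the wrist force passes 120 N, or if a joint passes its speed limit or range.

## Working session

There is one attempt and no reset: what is moved stays moved. The work goes in short steps, each a Python script; the robot and the scene stay as the last script left them, time stands still between calls to the robot, and variables do not carry over. Pictures are saved under pics/ and viewed, at most 10 in all, crops included, and the job is handed in when it is done.

```bash
mkdir -p pics; python3 - <<'E'
from cell import *
import cv2
for n in("scene","top"):
    f=grab_frame(n); cv2.imwrite(f"pics/{n}0.png",f["img"][:,:,::-1])
    print(n,f["fx"],f["cx"],f["cy"],f["cam_to_world"])
    for k in("clip","clip_handles","clip_jaws","mark","rack","panel"):
        try: print(k,[(d["centre"],round(d["score"],2)) for d in tip_of(n,k)])
        except Exception as e: print(k,e)
s=get_state();print(s)
E
```

```text
scene 413.34040453742995 326.5452019814468 193.54699252778113 [[-0.43266774  0.69424119 -0.57517631  1.21291648]
 [ 0.90141108  0.34446065 -0.26230692  0.32007477]
 [ 0.01602133 -0.63196205 -0.77483372  1.01008546]
 [ 0.          0.          0.          1.        ]]
clip [([255.6, 160.0], 0.73)]
clip_handles [([256.3, 147.8], 0.69)]
clip_jaws [([260.9, 169.6], 0.6)]
mark [([392.8, 230.1], 0.57)]
rack [([250.8, 192.1], 0.79)]
panel [([385.3, 244.0], 0.92), ([327.6, 161.3], 0.79)]
top 469.7966448483954 317.71197235656365 197.95094214873237 [[ 0.02641161 -0.99134606  0.12859013  0.39340774]
 [-0.99945357 -0.02874441 -0.01631908  0.00774645]
 [ 0.0198741  -0.12808885 -0.99156355  1.29945186]
 [ 0.          0.          0.          1.        ]]
clip [([398.6, 199.5], 0.78)]
clip_handles [([405.6, 199.5], 0.72)]
clip_jaws [([392.7, 201.0], 0.48), ([235.5, 196.5], 0.28)]
mark [([221.2, 177.2], 0.58)]
rack [([394.0, 205.5], 0.6)]
panel [([341.6, 279.2], 0.68), ([234.9, 200.7], 0.58), ([402.9, 200.0], 0.55)]
{'clock': 0.7, 'q': array([-1.37720641e+00,  3.26180428e-01, -1.92572595e-01,  1.05200736e+00,
       -1.52902214e-05,  1.43664163e+00]), 'joint_velocities': array([0.00194985, 0.00053337, 0.00024174, 0.00043397, 0.0010036 ,
       0.00169058]), 'tau': array([-2.87683790e-03, -4.43197954e+01,  2.62711465e+01,  1.02765800e-03,
       -3.56026576e-04,  7.87612919e-06]), 'position': array([ 0.17708546, -0.52074319,  0.23130193]), 'eef_rot': array([ 3.09946870e+00,  5.12513018e-01, -2.23291868e-05]), 'contact_force': array([-0.84395652,  0.31512156, -0.03016716]), 'wrist_torque': array([-0.01739722,  0.0539111 ,  0.01103799]), 'grasp_force': 0.0, 'finger_gap': 0.9995890836063677}
```

View pics/scene0.png

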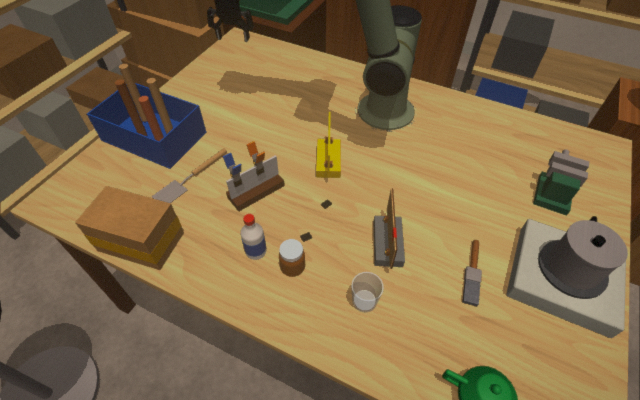

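View pics/top0.png

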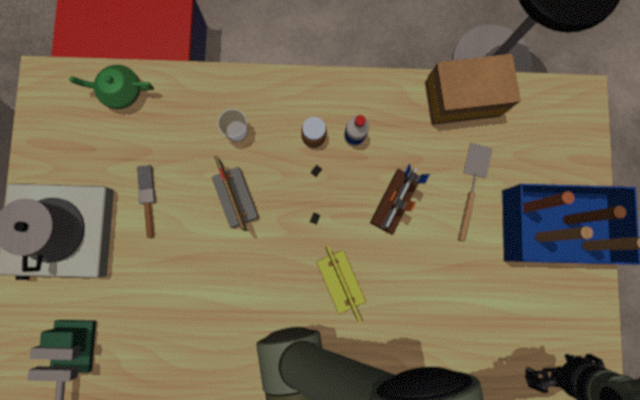

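The scene view shows the rack at about (255,180), with the orange clamp at (256,150) and the blue one at (232,162). The real panel is at (390,240), with red tape near (394,231). In the top view the rack is at (397,200) and the panel at (235,195). The yellow decoy at (342,280) is ignored. Next I'll zoom in.

```bash
cat > h.py <<'E'
import numpy as np, cv2
from cell import *
def ray(f,p):
    T=np.array(f["cam_to_world"]); d=T[:3,:3]@[(p[0]-f["cx"])/f["fx"],(p[1]-f["cy"])/f["fy"],1]
    return T[:3,3],d/np.linalg.norm(d)
def atz(f,p,z):
    c,d=ray(f,p); return c+d*(z-c[2])/d[2]
def tri(fs,ps):
    A=np.zeros((3,3));b=np.zeros(3)
    for f,p in zip(fs,ps):
        c,d=ray(f,p);M=np.eye(3)-np.outer(d,d);A+=M;b+=M@c
    x=np.linalg.solve(A,b); return x,[proj(f,x)-p for f,p in zip(fs,ps)]
def proj(f,x):
    T=np.linalg.inv(f["cam_to_world"]);c=T[:3,:3]@x+T[:3,3]
    return np.array([f["fx"]*c[0]/c[2]+f["cx"],f["fy"]*c[1]/c[2]+f["cy"]])
E
python3 - <<'E'
from h import *
fs=[grab_frame("scene"),grab_frame("top")]
P={"clip":([255.6,160],[398.6,199.5]),"handles":([256.3,147.8],[405.6,199.5]),"jaws":([260.9,169.6],[392.7,201]),"mark":([392.8,230.1],[221.2,177.2]),"rack":([250.8,192.1],[394,205.5]),"panel":([385.3,244],[234.9,200.7])}
for k,p in P.items():
    x,r=tri(fs,np.array(p)); print(k,x.round(4),np.round(r,1).tolist())
def crop(f,c,w,h,s): return cv2.resize(f["img"][c[1]-h//2:c[1]+h//2,c[0]-w//2:c[0]+w//2],None,fx=s,fy=s,interpolation=cv2.INTER_CUBIC)
a=np.hstack([crop(fs[1],(235,195),80,100,5),crop(fs[1],(400,200),80,100,5)])
b=np.hstack([crop(fs[0],(390,230),80,100,5),crop(fs[0],(255,175),80,100,5)])
cv2.imwrite("pics/t.png",a[:,:,::-1]);cv2.imwrite("pics/s.png",b[:,:,::-1])
for f in fs:
    h=cv2.cvtColor(f["img"],cv2.COLOR_RGB2HSV); m=((h[...,0]<5)|(h[...,0]>174))&(h[...,1]>170)&(h[...,2]>90)
    n,l,s,c=cv2.connectedComponentsWithStats(m.astype(np.uint8)); print([(s[i].tolist(),c[i].round(1).tolist()) for i in range(1,n) if 5<s[i][4]<400])
E
```

```text
clip [ 0.5456 -0.2131  0.1403] [[-0.1, -0.0], [-0.1, 0.0]]
handles [ 0.538  -0.2164  0.1829] [[-2.1, -0.4], [-2.3, 1.0]]
jaws [ 0.545  -0.2027  0.1042] [[-0.8, -0.1], [-0.9, 0.4]]
mark [0.5916 0.2298 0.1294] [[1.1, 0.0], [1.1, -0.3]]
rack [ 0.5524 -0.2376 -0.014 ] [[2.7, 0.4], [2.8, -1.3]]
panel [ 0.5498  0.2135 -0.0082] [[1.4, 0.1], [1.4, -0.4]]
[([244, 215, 10, 8, 58], [248.4, 218.2]), ([393, 228, 4, 9, 21], [394.5, 232.4])]
[([356, 116, 9, 10, 73], [359.8, 120.3]), ([220, 169, 5, 9, 20], [222.0, 172.8])]
```

View pics/t.png

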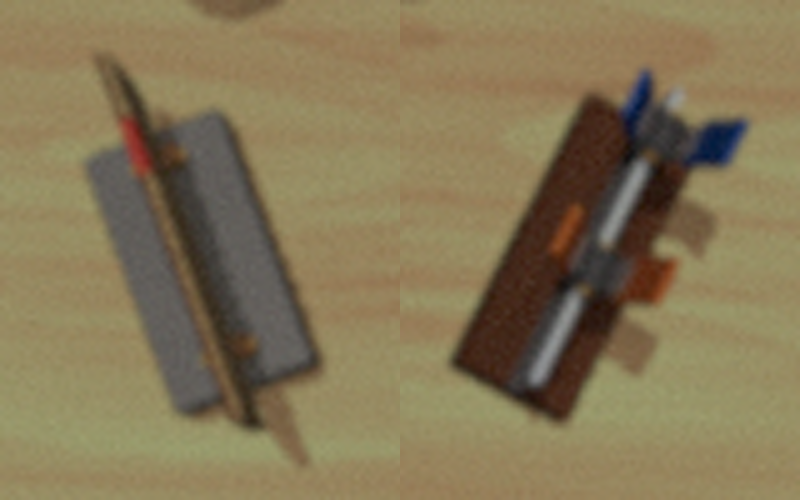

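View pics/s.png

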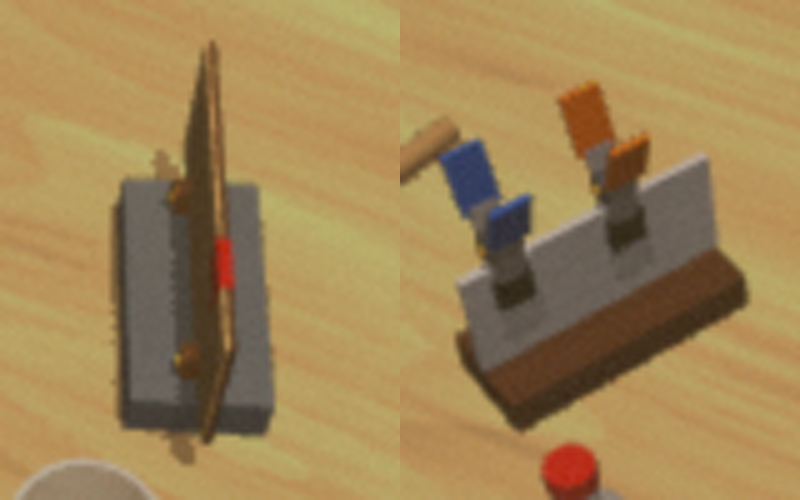

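```bash
python3 - <<'E'
from h import *
s,t=grab_frame("scene"),grab_frame("top")
def seg(n,f,a,b,z):
    A,B=atz(f,a,z),atz(f,b,z);d=B-A;print(n,A.round(4),B.round(4),"len",np.linalg.norm(d).round(4),"yaw",np.degrees(np.arctan2(d[1],d[0])).round(2),"mid",((A+B)/2).round(4))
seg("board s",s,(392.4,189),(396.6,249.6),.13); seg("board t",t,(243.5,229),(215.6,156.6),.13)
seg("rail s",s,(276.6,156),(226.6,182),.11); seg("rail t",t,(387,226.4),(415,169.6),.11)
for n,f,p in(("s",s,(394.5,232.4)),("t",t,(221.5,173.2))): print("tape",n,atz(f,p,.13).round(4),atz(f,p,.12).round(4))
for n,f,p in(("s",s,(255.6,160)),("t",t,(398.6,199.5))): print("clip",n,atz(f,p,.126).round(4))
for n,f,p in(("s",s,(256.3,147.8)),("t",t,(405.6,199.5))): print("hand",n,atz(f,p,.171).round(4))
# orange blobs
for n,f in(("s",s),("t",t)):
    h=cv2.cvtColor(f["img"],cv2.COLOR_RGB2HSV); m=(h[...,0]>4)&(h[...,0]<14)&(h[...,1]>175)&(h[...,2]>100)
    k,l,st,c=cv2.connectedComponentsWithStats(m.astype(np.uint8)); print(n,[(st[i].tolist(),c[i].round(1).tolist(),atz(f,c[i],.163).round(4).tolist()) for i in range(1,k) if 8<st[i][4]<300])
E
```

```text
board s [0.4634 0.1792 0.13  ] [0.6442 0.2556 0.13  ] len 0.1962 yaw 22.91 mid [0.5538 0.2174 0.13  ]
board t [0.4621 0.1706 0.13  ] [0.643  0.2494 0.13  ] len 0.1973 yaw 23.55 mid [0.5525 0.21   0.13  ]
rail s [ 0.4797 -0.1836  0.11  ] [ 0.6335 -0.2593  0.11  ] len 0.1714 yaw -26.23 mid [ 0.5566 -0.2214  0.11  ]
rail t [ 0.4799 -0.1898  0.11  ] [ 0.6288 -0.2612  0.11  ] len 0.1652 yaw -25.64 mid [ 0.5543 -0.2255  0.11  ]
tape s [0.598  0.2336 0.13  ] [0.591  0.2326 0.12  ]
tape t [0.6008 0.2323 0.13  ] [0.6026 0.2342 0.12  ]
clip s [ 0.5346 -0.2216  0.126 ]
clip t [ 0.5476 -0.216   0.126 ]
hand s [ 0.527  -0.2178  0.171 ]
hand t [ 0.5421 -0.2245  0.171 ]
s [([116, 80, 8, 5, 19], [119.6, 82.3], [0.4588, -0.7946, 0.163]), ([140, 97, 8, 5, 24], [143.3, 98.8], [0.4914, -0.6652, 0.163]), ([247, 143, 11, 14, 89], [251.8, 148.3], [0.5282, -0.2334, 0.163]), ([243, 215, 11, 10, 34], [248.3, 221.1], [0.7512, -0.1033, 0.163]), ([393, 227, 3, 11, 12], [393.3, 232.4], [0.6224, 0.2342, 0.163]), ([473, 244, 5, 6, 15], [475.7, 246.7], [0.5734, 0.427, 0.163]), ([472, 251, 6, 12, 30], [474.4, 256.3], [0.6014, 0.4302, 0.163])]
t [([390, 191, 6, 10, 26], [392.9, 195.5], [0.5523, -0.195, 0.163]), ([410, 203, 4, 7, 12], [411.6, 206.2], [0.5272, -0.2409, 0.163])]
```

```bash
cat >> h.py <<'E'
from scipy.spatial.transform import Rotation as R
def Rz(d): return R.from_euler("z",d,degrees=True).as_matrix()
def tool(yaw): return (R.from_euler("z",yaw,degrees=True)*R.from_euler("x",180,degrees=True)).as_rotvec()
def box(o,yaw,x0,x1,y0,y1,z0,z1):
    c=[(x,y,z) for x in(x0,x1) for y in(y0,y1) for z in(z0,z1)]
    e=[(i,j) for i in range(8) for j in range(i+1,8) if bin(i^j).count("1")==1]
    P=[np.array(o)+Rz(yaw)@np.array(p) for p in c]; return [(P[i],P[j]) for i,j in e]
def rest(o,yaw): # handles at rest
    q=lambda x,y,z:np.array(o)+Rz(yaw)@np.array([x,y,z]); L=[]
    for s in(-1,1):
        a=[q(-.013,s*.017,.02),q(.013,s*.017,.02),q(.013,s*.03,.053),q(-.013,s*.03,.053)]
        L+=[(a[i],a[(i+1)%4]) for i in range(4)]
    return L
def over(f,L,c,w,h,s=6,col=(0,255,0)):
    x0,y0=int(c[0])-w//2,int(c[1])-h//2
    im=cv2.resize(f["img"][y0:y0+h,x0:x0+w],None,fx=s,fy=s,interpolation=cv2.INTER_CUBIC)
    for a,b in L:
        u=[tuple(int(v) for v in ((proj(f,p)-[x0,y0]+.5)*s)) for p in(a,b)]; cv2.line(im,u[0],u[1],col,1)
    return im[:,:,::-1]
E
python3 - <<'E'
from h import *
s,t=grab_frame("scene"),grab_frame("top")
rk,pn=(.555,-.2235,0),(.553,.2125,0); cl=(.541,-.2165,.126)
L1=box(rk,-25.9,-.085,.085,-.003,.003,.03,.11)+rest(cl,-25.9)
mk=np.array([.5985,.2325,.13])
L2=box(pn,23.3,-.1,.1,-.003,.003,.035,.13)+box(mk,23.3,-.015,.015,-.003,.003,-.022,0)
im=np.vstack([np.hstack([over(t,L1,(403,200),64,48),over(s,L1,(255,168),64,48)]),np.hstack([over(t,L2,(230,190),64,48),over(s,L2,(393,225),64,48)])])
print(im.shape);cv2.imwrite("pics/ov.png",im)
for y in(-25.9,154.1,23.3,203.3): print(y,ik([.541,-.2165,.25] if abs(y+25.9)<1 or y==154.1 else mk+[0,0,.12],tool(y)))
E
```

```text
(576, 768, 3)
-25.9 [-5.07309946e-01  3.76247102e-01 -7.09347332e-02  1.12361449e+00
  4.44089210e-16  3.08632298e+00]
154.1 [-0.50730995  0.3762471  -0.07093473  1.12361449  0.         -0.05526967]
23.3 [2.55647269e-01 4.91353703e-01 1.07513869e-01 1.18695649e+00
 4.44089210e-16 2.99057821e+00]
203.3 [ 0.25564727  0.4913537   0.10751387  1.18695649  0.         -0.15101445]
```

View pics/ov.png

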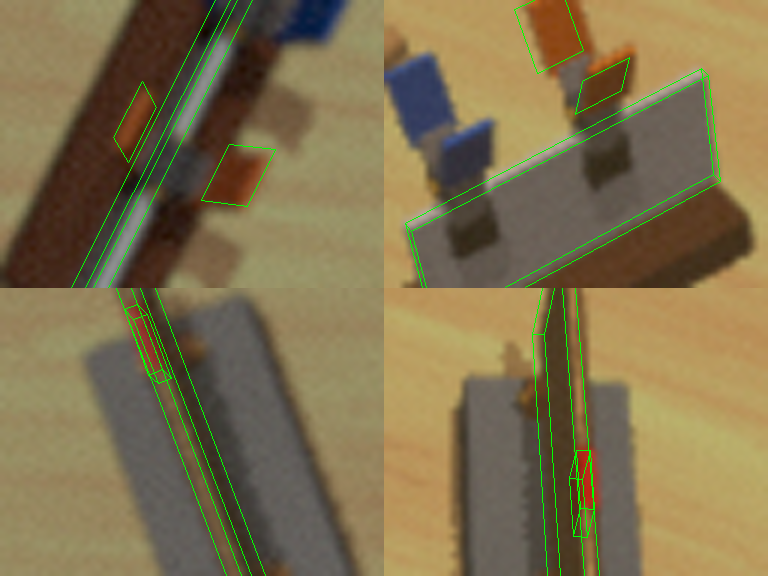

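The overlays fit within about 1–2 px (3 mm) for the rail, clamp, board and tape, which is enough for this grasp. Moving to grasp now.

```bash
python3 - <<'E'
from h import *
c=[.5405,-.217]
r=tool(154.1)
movep([*c,.25],r)
print(move_l([*c,.155],.1,until_force=6), get_state()["position"])
t=grab_frame("top");s=grab_frame("scene")
L=rest((*c,.126),-25.9)
a=np.hstack([over(t,L,(403,200),64,64),over(s,L,(255,150),64,64)]);cv2.imwrite("pics/g.png",a)
st=get_state();print(st["clock"],st["contact_force"],st["finger_gap"])
E
```

```text
False [ 0.54095422 -0.21730978  0.15566219]
3.9333 [ 0.19914173 -0.99271284  0.9502576 ] 1.0005394382769617
```

View pics/g.png

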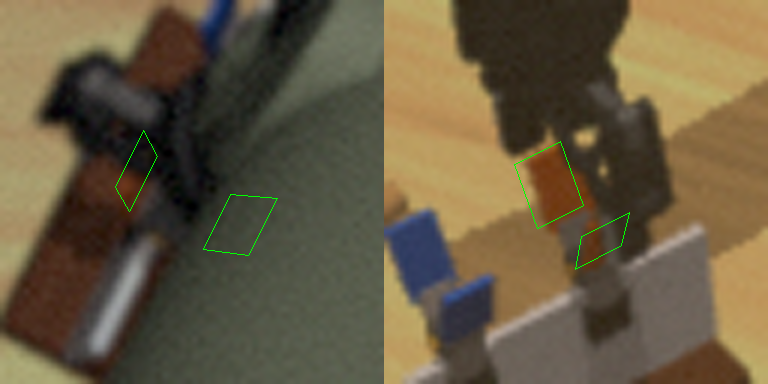

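The overlay handle outlines coincide with the visible handles at (548,185) and (600,240), and the fingers stand on either side of them. Next I'll squeeze, check, and lift.

```bash
python3 - <<'E'
from h import *
def st(n):
    s=get_state();print(n,s["clock"],s["position"].round(4),s["contact_force"].round(2),s["wrist_torque"].round(2),"gap",round(s["finger_gap"]*85,1),round(s["grasp_force"],1))
grab(40);st("grab")
sleep(.3);st("hold")
p=get_state()["position"]
move_l([p[0],p[1],p[2]+.03],.06);st("up30")
move_l([p[0],p[1],p[2]+.12],.15);st("up120")
s=grab_frame("scene");t=grab_frame("top")
o=np.array([p[0],p[1],.246])
L=[]
for q in(-1,1): L+=box(o,-25.9,-.013,.013,q*.010,q*.013,.017,.059)+box(o,-25.9,-.012,.012,q*.017,q*.023,-.048,-.02)
c=proj(s,o);c2=proj(t,o)
cv2.imwrite("pics/l.png",np.hstack([over(t,L,c2,64,80),over(s,L,c,64,80)]))
E
```

```text
grab 4.5167 [ 0.5429 -0.2185  0.1583] [-0.03 -0.03 14.16] [-0.07  0.19 -0.02] gap 23.8 41.0
hold 4.8167 [ 0.5429 -0.2185  0.1583] [ 0.3  -0.6  14.18] [-0.12  0.15  0.02] gap 24.2 41.0
up30 5.525 [ 0.5428 -0.2184  0.1882] [-0.06  0.25  0.02] [-0.05 -0.    0.03] gap 24.4 39.3
up120 6.275 [ 0.5424 -0.2183  0.2773] [ 0.42  0.53 -1.56] [0.09 0.02 0.  ] gap 24.3 39.3
```

View pics/l.png

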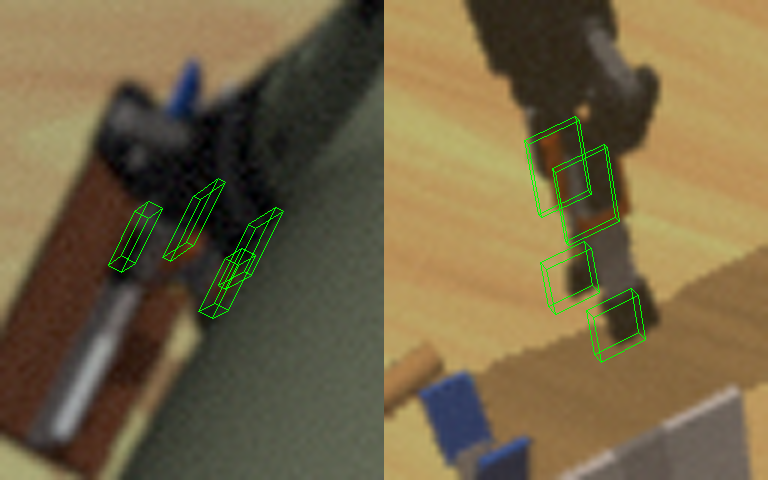

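The clamp is held wide open in the scene view, with jaws at about (585,270) and (635,305). It sits slightly right of and above the overlay. Next I'll carry it above the tape and compare it with the board directly.

```bash
cat >> h.py <<'E'
def clipL(o,yaw):
    L=[]
    for q in(-1,1): L+=box(o,yaw,-.013,.013,q*.010,q*.013,.017,.059)+box(o,yaw,-.012,.012,q*.017,q*.023,-.048,-.02)
    return L
def st(n):
    s=get_state();print(n,s["clock"],s["position"].round(4),s["contact_force"].round(2),"gap",round(s["finger_gap"]*85,1),round(s["grasp_force"],1))
E
python3 - <<'E'
from h import *
m=np.array([.5975,.2325])
move_l([*m,.277],.2,rot=tool(203.3));st("over")
move_l([*m,.235],.08,until_force=6);st("down");sleep(.3)
p=get_state()["position"]; o=np.array([p[0],p[1],p[2]-.0323])
s=grab_frame("scene");t=grab_frame("top")
L=clipL(o,23.3)+box((*m,.13),23.3,-.015,.015,-.003,.003,-.022,0)
cv2.imwrite("pics/p.png",np.hstack([over(t,L,proj(t,o),50,74,8),over(s,L,proj(s,o-[0,0,.02]),50,74,8)]))
for n in("clip","clip_jaws","clip_handles"):
    for cam,f in(("scene",s),("top",t)): print(n,cam,[(np.round(d["centre"],1),round(d["score"],2)) for d in tip_of(cam,n)[:3]],proj(f,o+[0,0,{"clip":0,"clip_jaws":-.045,"clip_handles":.045}[n]]).round(1))
E
```

```text
over 8.8 [0.5976 0.2317 0.2771] [ 0.47  0.09 -0.42] gap 23.9 39.3
down 9.475 [0.5976 0.2325 0.2352] [ 0.32 -0.52  0.09] gap 24.1 39.3
clip scene [(array([397.5, 210.2]), 0.69)] [398.5 215.3]
clip top [(array([219.3, 170. ]), 0.61)] [215.6 168.9]
clip_jaws scene [(array([399.6, 219.8]), 0.76), (array([307.7, 236. ]), 0.5)] [395.8 225.9]
clip_jaws top [(array([216.8, 172.5]), 0.78), (array([213.1, 166.5]), 0.65)] [219.2 172.4]
clip_handles scene [(array([403.4, 202.6]), 0.83)] [401.4 203.9]
clip_handles top [(array([211.7, 163.9]), 0.63)] [211.8 165.1]
```

View pics/p.png

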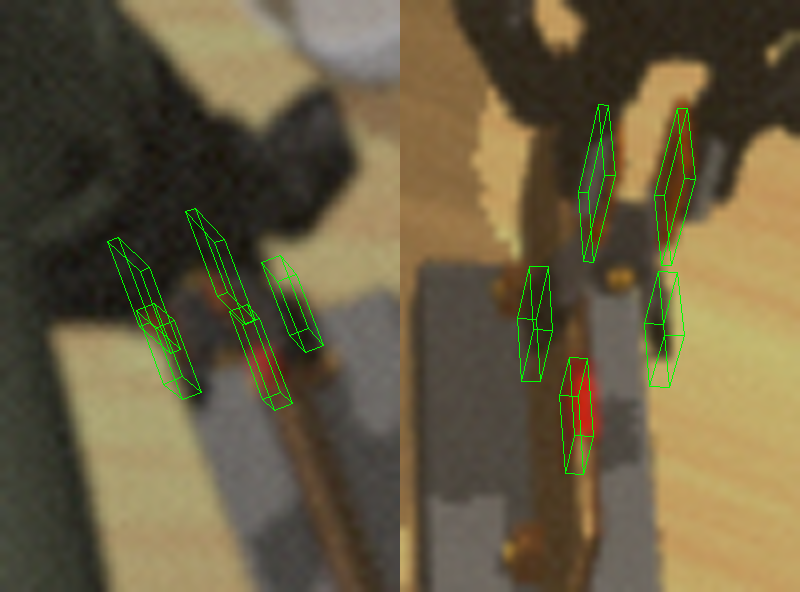

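```bash
python3 - <<'E'
from h import *
p=get_state()["position"]; o=np.array([p[0],p[1],p[2]-.0323])
for cam in("scene","top"):
    f=grab_frame(cam); ms=silhouettes(cam,"clip"); c=proj(f,o)
    ms=[d for d in ms if np.hypot(*(np.array(d["centre"])-c))<25]
    print(cam,c.round(1),[round(d["score"],2) for d in ms])
    M=ms[0]["mask"] if ms else np.zeros((400,640),bool)
    mod=np.zeros((400,640),np.uint8)
    for q in(-1,1):
        for B in((-.013,.013,q*.010,q*.013,.017,.059),(-.012,.012,q*.017,q*.023,-.048,-.02)):
            pts=np.array([proj(f,v) for e in box(o,23.3,*B) for v in e])
            cv2.fillConvexPoly(mod,cv2.convexHull(np.round(pts).astype(np.int32)),1)
    g=cv2.cvtColor(f["img"],cv2.COLOR_RGB2GRAY); b=cv2.imread(f"pics/{cam}0.png",0)
    D=cv2.absdiff(g,b)>22
    x0,y0=int(c[0])-17,int(c[1])-20
    for y in range(y0,y0+42): print(y,"".join("#" if M[y,x] else ("d" if D[y,x] else ".") for x in range(x0,x0+36)),"".join("o" if mod[y,x] else "." for x in range(x0,x0+36)))
    print("x0",x0)
E
```

```text
scene [398.4 215.3] [0.67, 0.59, 0.53]
195 dd.dddddddddddddddddd....ddddddddddd ....................................
196 dd..dddddddddddddddd.....ddddddddddd ...............ooo.......oo.........
197 d...ddddddddddddddd.....d##ddddddddd ...............ooo.......oo.........
198 d....dddd.ddddddddd.....d##ddddddddd ...............ooo......ooo.........
199 d.........ddddddddd.....###ddddddddd ..............oooo......ooo.........
200 d.........ddddddddd.....###ddddddddd ..............oooo......ooo.........
201 d.........ddddddddd....d####ddddddd. ..............oooo......oooo........
202 ..........ddddddddd....d####dddddd.. ..............oooo.....ooooo........
203 ..........ddddddddd....#####dddddd.. ..............oooo.....ooooo........
204 d.........ddddddddd....####ddddddd.. ..............oooo.....ooooo........
205 d.........ddddddddd...d####ddddddd.. .............ooooo.....ooooo........
206 dd........ddddddddd...#####dddddd... .............ooooo....oooooo........
207 d..........ddddddd...d####ddddddd... .............ooooo....ooooo.........
208 d..........dddddd#########dddddd.... ......
[... 4835 characters left out ...]
.....d.................d........ ....................................
183 dd.................................. ....................................
184 dd....d.d....dd..................... ....................................
185 dd....d.dd.......................... ....................................
186 dd.............d.................... ....................................
187 ddd................................. ....................................
188 ddd................................. ....................................
189 ddd..d.....d........................ ....................................
190 ddd...........................d..... ....................................
x0 198
```

```bash
python3 - <<'E'
from h import *
from scipy.optimize import least_squares
p=get_state()["position"]; o=np.array([p[0],p[1],p[2]-.0323]); s,t=grab_frame("scene"),grab_frame("top")
def V(q,dx,dz,pt):
    c=[]
    for x in(-.012,.012):
        for y,z in((.003,-.048),(.009,-.048),(.003,-.03),(.009,-.03)):
            c.append([x,q*(y*.955-z*.2955),z*.955+y*.2955])
    c=R.from_euler("y",pt).apply(c)
    return o+(c+np.array([dx,0,dz]))@Rz(23.3).T
def obs(f,q,v):
    a=np.array([proj(f,x) for x in V(q,*v)]); return a[:,1].max()
# +y jaw: scene right / top left
def res(v): return [obs(s,1,v)-227,obs(s,-1,v)-225,obs(t,1,v)-181,obs(t,-1,v)-175.3]
print("nominal",np.round(res([0,0,0]),2))
r=least_squares(lambda v:res([v[0],v[1],0]),[0,0],x_scale=.01);print("dx,dz",r.x.round(4),np.round(r.fun,2))
for dx,dz in((-.005,0),(-.003,.005),(0,.005),(-.005,.005)): print(dx,dz,np.round(res([dx,dz,0]),2))
print("pitch .1",np.round(res([0,0,.1]),2))
# tape bottom/top rows, red in current frames
for n,f in(("s",s),("t",t)):
    h=cv2.cvtColor(f["img"],cv2.COLOR_RGB2HSV).astype(int); m=((h[...,0]<6)|(h[...,0]>174))&(h[...,1]>150)&(h[...,2]>70)
    c=proj(f,[.5975,.2325,.13]).astype(int); ys,xs=np.nonzero(m[c[1]-15:c[1]+15,c[0]-15:c[0]+15]); print(n,c,"rows",ys.min()+c[1]-15,ys.max()+c[1]-15,"cols",xs.min()+c[0]-15,xs.max()+c[0]-15,
     [proj(f,np.array([.5975,.2325,.13])+Rz(23.3)@[a,b,0]).round(1).tolist() for a in(-.015,.015) for b in(-.003,.003)])
E
```

```text
nominal [ 3.18  4.59 -0.77 -0.83]
dx,dz [-0.0042  0.0109] [-0.71  0.71  0.06 -0.06]
-0.005 0 [1.52 2.93 1.11 1.03]
-0.003 0.005 [ 1.04  2.45  0.03 -0.07]
0 0.005 [ 2.04  3.45 -1.1  -1.2 ]
-0.005 0.005 [0.38 1.79 0.78 0.68]
pitch .1 [1.89 3.3  0.74 0.72]
s [394 232] rows 228 237 cols 393 396 [[392.6, 227.2], [395.0, 227.3], [393.4, 237.0], [395.7, 237.1]]
t [221 174] rows 174 178 cols 221 224 [[224.6, 179.5], [222.3, 180.4], [220.4, 168.6], [218.2, 169.5]]
```

```bash
python3 - <<'E'
from h import *
m=np.array([.6016,.2343])
move_l([*m,.235],.05);st("shift")
print(move_l([*m,.187],.05,until_force=3));st("down");sleep(.3);st("settle")
p=get_state()["position"]; o=np.array([p[0],p[1],p[2]-.0323])-np.r_[Rz(23.3)[:2,0]*.004,0]
s=grab_frame("scene");t=grab_frame("top")
cv2.imwrite("pics/q.png",np.hstack([over(t,[],proj(t,o),40,60,10),over(s,[],proj(s,o-[0,0,.02]),40,60,10)]))
print(proj(s,o),proj(t,o))
E
```

```text
shift 10.725 [0.6019 0.2344 0.2349] [ 0.33  0.42 -0.38] gap 24.2 39.3
False
down 11.8333 [0.6019 0.2344 0.1874] [ 0.35  0.35 -0.44] gap 24.3 39.3
settle 12.1333 [0.6017 0.2344 0.1872] [-0.6  -1.11 -1.84] gap 24.0 39.3
[395.61328789 226.74603337] [219.39274572 172.49294698]
```

View pics/q.png

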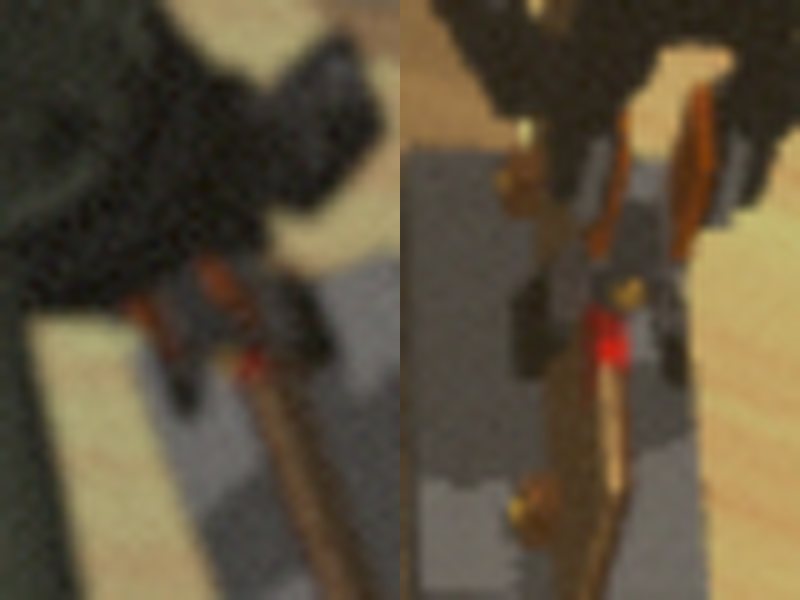

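The picture shows the jaws straddling the tape squarely. In the scene half the jaws are at (530,330) and (678,340), with the board edge centred at (610,340). In the top half the tape sticks out evenly at both ends. The mouth depth reads a few mm shallow, so I'll lower a little more and hand in.

```bash
python3 - <<'E'
from h import *
p=get_state()["position"]
print(move_l([.6016,.2343,.1828],.02,until_force=3));sleep(.4);st("final")
s=grab_frame("scene");h=cv2.cvtColor(s["img"],cv2.COLOR_RGB2HSV).astype(int)
m=((h[...,0]<6)|(h[...,0]>174))&(h[...,1]>170)&(h[...,2]>100)
c=proj(s,[.5985,.233,.13]).astype(int);ys,xs=np.nonzero(m[c[1]-10:c[1]+12,c[0]-10:c[0]+10]);print("tape rows",ys.min()+c[1]-10,ys.max()+c[1]-10)
for d in silhouettes("scene","clip")[:2]:
    M=d["mask"];r=np.nonzero(M)[0]
    x0=c[0]-14
    print(d["score"],d["centre"])
    if abs(d["centre"][0]-c[0])<15:
        for y in range(c[1]-12,c[1]+12): print(y,"".join("#" if v else "." for v in M[y,x0:x0+30]),"".join("r" if v else "." for v in m[y,x0:x0+30]))
E
```

```text
False
final 12.9917 [0.6016 0.2343 0.1829] [-0.5  -0.56 -0.13] gap 24.2 39.3
tape rows 234 237
0.64 [394.0, 227.1]
220 ....................####...... ..............................
221 ...................#####...... ..............................
222 ...............#########...... ..............................
223 ..............#########....... ..............................
224 .............##########....... ..............................
225 ............###########....... ..............................
226 ...........###########........ ..............................
227 ..........############........ ..............................
228 .........############......... ..............................
229 ........#############......... ..............................
230 .......##############......... ..............................
231 ......################........ ..............................
232 ......######...#######........ ..............................
233 .....######........###........ ..............................
234 .....######........###........ ..............rr..........
[... 1502 characters left out ...]
##....... ..............................
234 ..................#####....... ..............rr..............
235 ..................#####....... .............rrrr.............
236 ...................#####...... .............rrrr.............
237 ...................#####...... ................r.............
238 ...................#####...... ..............................
239 ....................###....... ..............................
240 .....................##....... ..............................
241 .............................. ..............................
242 .............................. ..............................
243 .............................. ..............................
```

```bash
python3 -c "
from h import *
st('end'); print(sign_off())"
```

```text
end 13.0917 [0.6016 0.2343 0.1828] [-0.33 -0.09  0.67] gap 24.0 39.3
the job is handed in; nothing more can be done
None
```

I handed the job in at 13.1 s with the orange clamp still held wide open (about 39 N grip) astride the board edge at the red tape, centred on it and with no contact force seen; the jaws reach about 14 mm down by the camera or 24 mm by the arm position, so the 20 mm depth is not exactly confirmed.

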